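# Stack sample cases on the sloping rack

## Task

Stack the three flat sample cases on the sloping rack, lids up: the long blue one at the bottom, the green one on it and the short orange one on top, each lying flat and straight up the slope along the red stripe, its lower end resting against the backstop. Lay them down rather than dropping or ramming them, let go of them, and do not disturb the bottles and other things standing about.

Things in the scene. Friction and masses are not known exactly. Their poses are not given: they have to be found in the camera images.
- case_long: flat rigid sample case, blue, the longest: 160 mm long (its x) x 58 mm wide (its y) x 20 mm thick (its z, out of the lid with the grey window), 0.1 to 0.3 kg. Origin: centre of its underside. Starts lid up on the white board, clear of the other cases; the two ends are alike, so either may be the lower end on the rack.
- case_mid: flat rigid sample case, green, the middle length: 140 mm long (its x) x 58 mm wide (its y) x 20 mm thick (its z, out of the lid with the grey window), 0.1 to 0.3 kg. Origin: centre of its underside. Starts lid up on the white board, clear of the other cases; the two ends are alike, so either may be the lower end on the rack.
- case_short: flat rigid sample case, orange, the shortest: 120 mm long (its x) x 58 mm wide (its y) x 20 mm thick (its z, out of the lid with the grey window), 0.1 to 0.3 kg. Origin: centre of its underside. Starts lid up on the white board, clear of the other cases; the two ends are alike, so either may be the lower end on the rack.
- deck: white deck of the rack. Origin: on its surface at the foot of the backstop's inner face, mid-width. x runs up the slope, y across, z out of the surface. Surface: 200 mm up the slope, 60 mm to each side, no side walls; a red stripe 16 mm wide marks the middle (y = 0). Slope 24 to 35 degrees, different each time, held by a stiff hinge that does not yield in normal handling.
- backstop_top (a point): middle of the top edge of the backstop's inner face, 75 mm from the deck's origin along the deck's z (axes as the deck's). The backstop is a steel plate 6 mm thick and 100 mm wide, square to the deck at its lower end. Cases may or may not slide down to it by themselves.
- rack: fixed foot of the rack, 220 x 120 mm, bolted to the table. Origin: on the table, 60 mm from the foot's centre toward its -x end. The deck stands over it, its lower end 20 mm toward the foot's -x and 55 mm up.
- board: fixed white plastic board 320 (x) x 490 (y) x 6 mm on the table, on which the cases start. Origin: centre of its underside; its top is 6 mm up.
- vial: bystander: small white bottle with blue cap, 36 mm across, 110 tall, standing among the cases. Origin: centre of its underside.
- pot: bystander: small clear jar with red lid, 36 mm across, 55 tall, standing among the cases. Origin: centre of its underside.
- weight: bystander: brass check weight, 36 mm across, 55 tall, standing among the cases. Origin: centre of its underside.
- reagent: bystander: amber bottle with black cap, 60 mm across, 160 tall, beside the rack. Origin: centre of its underside.
- beaker: bystander: clear cup, 72 mm across, 100 tall, at the back. Origin: centre of its underside.
- timer: bystander: red square lab timer lying beside the rack, 60 x 60 x 22 mm. Origin: centre of its underside.
- tub: bystander: yellow tub with white lid, 90 mm across, 70 tall, at the back. Origin: centre of its underside.
Not all that is in view belongs to the job. There is more than one size of the case_mid; the job needs the largest.

How it is judged:
At the end, for the whole second after the job is handed in: Blue, green, orange from the bottom, lids up: undersides within 4 mm of 0, 20, 40 mm off the deck, parallel to it within 0.06 rad, straight up the slope within 0.08 rad, centred within 12 mm of the stripe, lower ends within 5 mm of the backstop; at rest (under 10 mm/s) and released (x of case_long in the frame of deck between 0.077 and 0.085 m and y of case_long in the frame of deck between -0.012 and 0.012 m and z of case_long in the frame of deck between -0.004 and 0.004 m and angle between the x axis of each of case_long, case_mid, case_short and the x axis of deck, either way round below 0.08 rad and angle between the z axis of each of case_long, case_mid, case_short and the z axis of deck, either way round below 0.06 rad and linear speed of each of case_long, case_mid, case_short below 0.01 m/s and contact force between each of case_long, case_mid, case_short and the fingers below 0.05 N and x of case_mid in the frame of deck between 0.067 and 0.075 m and y of case_mid in the frame of deck between -0.012 and 0.012 m and z of case_mid in the frame of deck between 0.016 and 0.024 m and x of case_short in the frame of deck between 0.057 and 0.065 m and y of case_short in the frame of deck between -0.012 and 0.012 m and z of case_short in the frame of deck between 0.036 and 0.044 m); the robot touches nothing.
It fails at once if a case is dropped: faster than 0.5 m/s while no finger touches it (a fall of over 12 mm) ((linear speed of case_long above 0.5 m/s and contact force between case_long and the fingers below 0.1 N) or (linear speed of case_mid above 0.5 m/s and contact force between case_mid and the fingers below 0.1 N) or (linear speed of case_short above 0.5 m/s and contact force between case_short and the fingers below 0.1 N)).
It fails at once if a case is rammed: a contact between cases, or of a case with the deck or backstop, over 80 N (contact force between any of case_long, case_mid, case_short and deck above 80 N or contact force between case_mid and case_long above 80 N or contact force between case_short and case_mid above 80 N).
It fails at once if a bystander is shifted more than 30 mm or tipped more than 0.4 rad (distance of any of vial, pot, weight, reagent, beaker, timer, tub from where it was at the start of the episode above 0.03 m or angle between any of vial, pot, weight, reagent, beaker, timer, tub's own z axis and vertical above 0.4 rad).
It also fails if it takes over 72 s, if anything falls off the work surface, if the arm or the gripper's body presses on something with over 40 N, if the wrist force passes 120 N, or if a joint passes its speed limit or range.

## Robot

A 6-joint arm with a two-finger parallel gripper is mounted at the origin on the work surface. World frame = base frame: x ahead of the robot, y to its left, z up, the work surface at z = 0. Lengths are in m, angles in rad, forces in N, time in s.
With the tool pointing down it reaches from about 0.4 to 0.825 m from the base axis. Payload 7 kg.
Tool frame: the origin (TCP) lies at the very end of the fingers, on their centre line; the grasp point (between the pads) lies 19 mm behind it (arm.pinch_z is the z of the grasp point in the tool frame, in m); z points along the fingers, y is the direction in which the jaws open and shut (so a half turn about z gives the same grasp; the last joint's range is limited). The gripper opens to 88 mm and grips with 3 to 60 N. Pads are 19 mm wide; open, the fingers measure 130 mm over their backs; the gripper's body (78 mm by 193 mm) begins 47 mm behind the grasp point.
Start: joints at [-1.029, 0.359, 0.012, 0, -1.224, -0.288], TCP at [0.169, -0.653, 0.227] pointing down, gripper open.
Joint ranges: [-3.07, 3.07], [-1.43, 2.12], [-1.02, 1.25], [-3.03, 1.67], [-3.05, -0], [-3.03, 3.03]. Speed limits (rad/s): [2.39, 2.39, 3.01, 3.14, 3.14, 3.14].

## Interface

Orientations are given as [roll, pitch, yaw] about the fixed x, y, z axes, in that order (R = Rz(yaw) Ry(pitch) Rx(roll)).
In Python, from station import arm gives the robot as it stands.
- The arm moves only by the tool drive_tool, never from a script. Its argument "targets" is a list of rows, each a list of 6 numbers: the shift along the world's x, y, z in units of 0.04 m (1.0 is 0.04 m), then the turn, a rotation vector about the world's x, y, z in units of 6 degrees (1.0 is 6 degrees). In form: [[x, y, z, wx, wy, wz], ...]. A call has 1 to 5 rows; each row shifts and turns the commanded pose from where the row before left it; what a row does not reach is not made up. A row lasts 1/8 s, in which the tool goes at most 62.5 mm and 10.7 degrees, less where a joint would pass 70% of its speed; a pose out of reach is approached as far as the arm can. A call with a number of a shift or a turn outside -1 to 1 is refused whole. A call with a gripper value outside its range is refused whole. "claw" is the opening, from 0 (shut) to 1 (fully open), set as the call begins (left out, the last holds). The fingers move at their own pace and stop on an object; "newtons" is the grip in N (left out, the last holds). Time passes only in rows, so rows that do not move let the fingers close. It gives the time, the measured TCP pose, the force and the opening at its end, in the units of the state.
- arm.get_state(): the state, without advancing time (a new reading comes with each control period).
- arm.grab_frame(name): name is "side" or "top" or "wrist"; returns (picture, depth): 400x640x3 uint8, red, green, blue; 400x640 float32, m along the optical axis (not along the pixel's ray), 0 where there is no reading.
- arm.get_calibration(name): a dict with "mtx" (3x3 intrinsics, pixels), "origin" and "rotation" of the camera in the world. Camera axes: x right, y up, looking along -z (the intrinsics and any distortion apply to the point x, -y, -z); pixel columns grow to the right and rows downward; lengths in m; the calibration is good to about 2 mm. A picture is of the moment at which its call begins: read the wrist's pose just before it. get_calibration takes no time and is no camera call; for the wrist camera it gives the pose at the moment of the call.
- arm.job_done(): hands the job in, once; it reports no verdict.
Trained networks look in the newest picture that a camera, given by its name, has taken for a name from the list of things; names that differ only in an ending like _2 or _b are one class to them, and where a whole thing is asked for, a point or a joint stands for the part that bears it (a point fixed in the world has none). Each returns a list of dicts, best first, with "score" (0 to 1); they miss things now and then, are a little off and sometimes report something else, mostly with a low value. They report only what shows in the picture. A call takes as long as a camera call. They do not tell look-alikes from the thing itself.
- arm.search_frame(target, camera): "point" ([x, y, z] in m, in the coordinates of the camera as it stood for that picture, good to about 4 mm: the middle of the surface that is visible of it).
- arm.cut_out(target, camera): "pixels" (400x640 bool, what is visible of it).
- arm.landmark_of(target, camera): "point" ([x, y, z] in m, in the coordinates of the camera as it stood for that picture, good to about 4 mm: a listed point, or the origin of a listed thing).
The state is a dict: "t": time; "q": joint angles; "qd": joint speeds; "joint_efforts": joint torques, N m; "eef_pos": TCP position; "ee_rot": TCP orientation; "force": force on the tool from outside, world axes, zero at the start; "moment": the same for the moment, N m; "width": finger opening in m.
Only numpy, scipy, OpenCV 4.12 (cv2) and the standard library are available. Lean on these libraries where they do the work, as an engineer would, in place of code of your own. Each camera call takes 0.05 s, during which the arm holds its last target. There are 200 camera calls.

## Working session

There is one attempt and no reset: what is moved stays moved. The work goes in short steps, Python scripts to look and compute and a tool call to move; the robot and the scene stay as the last step left them, time stands still between calls to the robot, and variables do not carry over. Pictures are saved under pics/ and viewed, about 8 in all and at most 12, crops included, and the job is handed in when it is done.

Besides the shell and the picture viewer there is one more tool, called after "Request:" as name([rows], argument=value, ...), one row to a line, values as JSON. drive_tool: Moves the arm, as the interface text tells. Shifts and turns lie within -1 to 1; 1 stands for 0.04 m of shift or 6 degrees of turn. Its arguments: {"type":"object","properties":{"targets":{"type":"array"},"claw":{"type":"number"},"newtons":{"type":"number"}},"required":["targets"]}

```bash
mkdir -p pics; ls
cat > h.py <<'E'
import numpy as np, cv2
from station import arm
def world(cam,p):
    c=arm.get_calibration(cam); return np.array(c["rotation"])@np.array(p)+np.array(c["origin"])
def cloud(cam,depth):
    c=arm.get_calibration(cam); K=np.array(c["mtx"]); v,u=np.mgrid[0:depth.shape[0],0:depth.shape[1]]
    P=np.dstack([(u-K[0,2])/K[0,0]*depth,-(v-K[1,2])/K[1,1]*depth,-depth])
    return P@np.array(c["rotation"]).T+np.array(c["origin"])
def save(n,img): cv2.imwrite(f"pics/{n}.png",cv2.cvtColor(img,cv2.COLOR_RGB2BGR))
E
python3 - <<'E'
from h import *
a,da=arm.grab_frame("top"); b,db=arm.grab_frame("side")
save("a",np.vstack([cv2.resize(a,(480,300)),cv2.resize(b,(480,300))]))
save("top",a); save("side",b)
np.savez("s.npz",da=da,db=db)
for n in ["case_long","case_mid","case_short","deck","rack","vial","pot","weight","reagent","timer","beaker","tub"]:
    for cam in ("top",):
        for r in arm.search_frame(n,cam): print(n,cam,round(r["score"],2),world(cam,r["point"]).round(3))
for n in ["backstop_top","deck"]:
    for cam in ("top","side"):
        for r in arm.landmark_of(n,cam): print(n,cam,round(r["score"],2),world(cam,r["point"]).round(3))
print(arm.get_state())
print(arm.get_calibration("top"))
E
```

```text
pics
case_long top 0.89 [2.233 1.805 3.003]
case_long top 0.54 [2.224 1.796 2.994]
case_mid top 0.96 [2.216 1.788 2.985]
case_mid top 0.79 [2.238 1.81  3.008]
case_mid top 0.69 [2.261 1.833 3.031]
case_short top 0.98 [2.222 1.794 2.991]
deck top 0.93 [2.145 1.717 2.915]
rack top 0.94 [2.151 1.724 2.921]
rack top 0.39 [2.22  1.792 2.99 ]
vial top 0.72 [2.152 1.724 2.922]
vial top 0.44 [2.221 1.793 2.99 ]
vial top 0.16 [2.134 1.707 2.904]
weight top 0.59 [2.222 1.794 2.992]
weight top 0.18 [2.137 1.71  2.907]
reagent top 0.83 [2.138 1.711 2.908]
timer top 0.72 [2.276 1.848 3.046]
beaker top 0.87 [2.216 1.789 2.986]
tub top 0.85 [2.213 1.785 2.983]
backstop_top top 0.75 [2.115 1.687 2.884]
backstop_top side 0.81 [4.218 4.711 4.978]
deck top 0.76 [2.222 1.794 2.991]
deck top 0.67 [2.254 1.826 3.024]
deck side 0.81 [4.351 4.843 5.11 ]
{'t': 0.9, 'q': array([-1.02890860e+00,  3.58570336e-01,  1.19027281e-02, -7.82988018e-06,
       -1.22413169e+00, -2.88076763e-01]), 'qd': array([ 5.44556761e-04, -1.16962653e-03,  1.57641801e-03,  3.86980848e-05,
       -1.36379604e-03,  4.69917648e-04]), 'joint_efforts': array([-1.05927458e-03, -5.82357109e+01,  2.93302238e+01,  7.00226918e+00,
        1.24841445e-02, -1.41373906e-05]), 'eef_pos': array([ 0.16944645, -0.65335036,  0.22658022]), 'ee_rot': array([ 3.14158771e+00,  6.21515004e-06, -2.88778435e+00]), 'force': array([0.50075254, 0.59903941, 0.90897204]), 'moment': array([ 0.01066022,  0.03020877, -0.03712638]), 'width': 0.08764331041876576}
{'mtx': array([[362.73460974,   0.        , 317.59921491],
       [  0.        , 362.73460974, 197.75252884],
       [  0.        ,   0.        ,   1.        ]]), 'origin': array([0.43009188, 0.00252259, 1.19986689]), 'rotation': array([ 0.06626424, -0.00645411, -1.54490335])}
```

View pics/top.png

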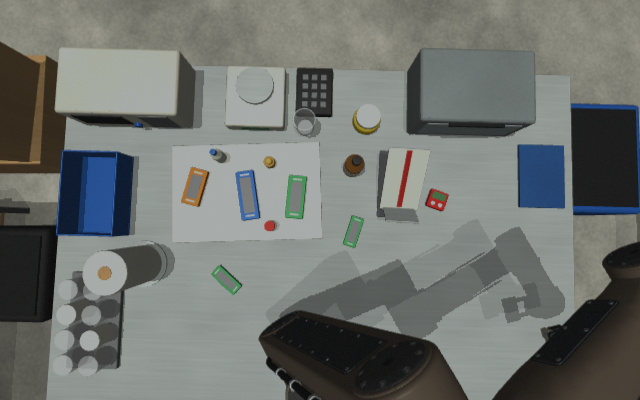

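View pics/side.png

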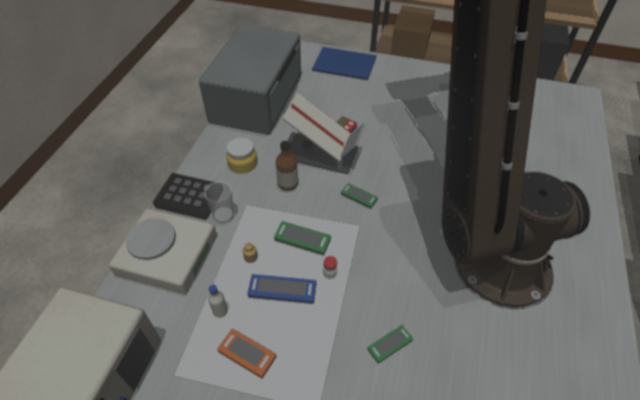

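The top view has the board in the middle, with orange at (195,187), blue (247,195) and green (296,197). Two smaller green decoys sit off the board at (354,231) and (227,279). The rack is at (405,180). The side view confirms this, and "rotation" in the calibration is rpy, so I'll convert it.

```bash
cat > h.py <<'E'
import numpy as np, cv2
from scipy.spatial.transform import Rotation as R
from station import arm
def Rc(c): return R.from_euler("xyz",np.array(c["rotation"])).as_matrix()
def world(cam,p,c=None):
    c=c or arm.get_calibration(cam); return Rc(c)@np.array(p)+np.array(c["origin"])
def cloud(cam,depth,c=None):
    c=c or arm.get_calibration(cam); K=np.array(c["mtx"]); v,u=np.mgrid[0:depth.shape[0],0:depth.shape[1]]
    P=np.dstack([(u-K[0,2])/K[0,0]*depth,-(v-K[1,2])/K[1,1]*depth,-depth])
    return P@Rc(c).T+np.array(c["origin"])
def save(n,img): cv2.imwrite(f"pics/{n}.png",cv2.cvtColor(img,cv2.COLOR_RGB2BGR))
def rect(P):
    "min-area rectangle of xy points: centre, long, short, yaw of the long axis, median z"
    z=np.median(P[:,2]); P=P[abs(P[:,2]-z)<.008]
    (cx,cy),(w,h),a=cv2.minAreaRect((P[:,:2]*1000).astype(np.float32))
    if w<h: w,h,a=h,w,a+90
    return np.r_[cx/1000,cy/1000,w/1000,h/1000,(a+90)%180-90,z].round(4)
E
python3 - <<'E'
from h import *
s=np.load("s.npz"); W=cloud("top",s["da"]); Ws=cloud("side",s["db"])
for n in ["case_long","case_mid","case_short"]:
    for r in arm.cut_out(n,"top"):
        m=r["pixels"]&(s["da"]>0); print(n,round(r["score"],2),m.sum(),rect(W[m]) if m.sum()>20 else "")
for n in ["vial","pot","weight","reagent","timer","beaker","tub"]:
    for r in arm.search_frame(n,"top"): print(n,round(r["score"],2),world("top",r["point"]).round(3))
for n in ["backstop_top","deck","rack"]:
    for cam in ("top","side"):
        for r in arm.landmark_of(n,cam): print(n,cam,round(r["score"],2),world(cam,r["point"]).round(3))
for cam,w,d in(("top",W,s["da"]),("side",Ws,s["db"])):
  r=arm.cut_out("deck",cam)[0]; m=r["pixels"]&(d>0); P=w[m]
  # RANSAC plane
  rng=np.random.default_rng(0);best=None
  for _ in range(300):
    a,b,c=P[rng.choice(len(P),3,0)];n=np.cross(b-a,c-a)
    if np.linalg.norm(n)<1e-6: continue
    n/=np.linalg.norm(n); k=abs((P-a)@n)<.003
    if best is None or k.sum()>best.sum(): best=k
  Q=P[best];c=Q.mean(0);n=np.linalg.svd(Q-c)[2][2];n*=np.sign(n[2])
  print(cam,len(P),best.sum(),c.round(3),n.round(4),"slope",np.degrees(np.arccos(n[2])),"up yaw",np.degrees(np.arctan2(-n[1],-n[0])))
print(arm.get_calibration("wrist"))
E
```

```text
case_long 0.84 936 [0.5127 0.2263 0.1592 0.0588 9.4696 0.0265]
case_mid 0.77 397 [2.37400e-01 2.85700e-01 9.80000e-02 4.21000e-02 4.93831e+01 1.45000e-02]
case_mid 0.73 410 [ 4.03600e-01 -1.21400e-01  9.91000e-02  4.13000e-02 -1.71598e+01
  1.50000e-02]
case_short 0.82 690 [  0.5353   0.3989   0.1193   0.0589 -13.732    0.0264]
vial 0.72 [0.631 0.309 0.081]
vial 0.44 [0.538 0.397 0.026]
vial 0.16 [ 0.6   -0.104  0.11 ]
weight 0.59 [0.62  0.155 0.042]
weight 0.18 [ 0.554 -0.26   0.113]
reagent 0.83 [ 0.603 -0.106  0.108]
timer 0.72 [ 0.517 -0.391  0.027]
beaker 0.87 [0.76  0.045 0.06 ]
tub 0.85 [ 0.762 -0.149  0.072]
backstop_top top 0.75 [ 0.438 -0.257  0.12 ]
backstop_top side 0.81 [ 0.434 -0.256  0.116]
deck top 0.76 [ 0.48  -0.26   0.053]
deck top 0.67 [0.536 0.397 0.005]
deck side 0.81 [ 0.48  -0.255  0.052]
rack top 0.84 [ 0.503 -0.256  0.003]
rack top 0.42 [0.514 0.226 0.005]
rack side 0.95 [ 0.506 -0.256 -0.003]
rack side 0.44 [ 0.414  0.147 -0.002]
top 2905 2131 [ 0.569 -0.26   0.115] [-0.5606  0.0206  0.8278] slope 34.12386121289836 up yaw -2.1089850347436063
side 2403 1717 [ 0.564 -0.255  0.11 ] [-0.564   0.0255  0.8254] slope 34.37222264650189 up yaw -2.5911559729531706
{'mtx': array([[321.81843851,   0.        , 327.34586068],
       [  0.        , 321.81843851, 201.86982475],
       [  0.        ,   0.        ,   1.        ]]), 'origin': array([ 0.10133086, -0.67146685,  0.38530552]), 'rotation': array([-2.65590806e-01,  4.53755994e-04,  1.82519229e+00])}
```

Request:
drive_tool([
  [0.6, 0.9, 0.6, 0, 0, -0.2],
  [0.8, 0.95, 0.4, 0, 0, -0.2],
  [0.8, 0.95, 0.3, 0, 0, -0.2],
  [0.8, 0.95, 0.2, 0, 0, -0.2],
  [0.8, 0.95, 0.2, 0, 0, -0.2],
], claw=1)

```text
t: 2.42
eef_pos: [0.3223, -0.4641, 0.2952]
ee_rot: [-3.141, 0.0, -2.993]
force: [1.1, 0.7, 1.4]
width: 0.0874
```

Request:
drive_tool([
  [0.8, 0.95, 0.2, 0, 0, -0.2],
  [0.8, 0.95, 0.2, 0, 0, -0.2],
  [0.8, 0.95, 0.2, 0, 0, -0.2],
  [0.8, 0.95, 0.1, 0, 0, -0.2],
  [0.8, 0.95, 0, 0, 0, -0.2],
])

```text
t: 3.05
eef_pos: [0.4825, -0.274, 0.3233]
ee_rot: [-3.141, 0.001, -3.098]
force: [1.0, -0.1, -0.9]
width: 0.0877
```

Run:
```python
from h import *
s=np.load("s.npz"); W=cloud("top",s["da"]); a=cv2.imread("pics/top.png"); h=cv2.cvtColor(a,cv2.COLOR_BGR2HSV)
g=((h[...,0]>45)&(h[...,0]<80)&(h[...,1]>100)).astype(np.uint8); g=cv2.morphologyEx(g,cv2.MORPH_CLOSE,np.ones((3,3)))
n,l,st,_=cv2.connectedComponentsWithStats(g)
for i in range(1,n):
    if st[i,4]>60: print("green",st[i],rect(W[(l==i)&(s["da"]>0)]))
c=arm.get_calibration("wrist"); st=arm.get_state(); print(st["eef_pos"],st["ee_rot"],st["t"])
a,d=arm.grab_frame("wrist"); save("w1",a); C=cloud("wrist",d,c); np.savez("w1.npz",a=a,d=d,C=C)
for n in ["backstop_top","deck","rack"]:
    for r in arm.landmark_of(n,"wrist")[:1]: print(n,round(r["score"],2),world("wrist",r["point"],c).round(4))
m=arm.cut_out("deck","wrist")[0]["pixels"]&(d>0); P=C[m]
rng=np.random.default_rng(0);best=None
for _ in range(300):
    A,B,D=P[rng.choice(len(P),3,0)];n=np.cross(B-A,D-A)
    if np.linalg.norm(n)<1e-7: continue
    n/=np.linalg.norm(n); k=abs((P-A)@n)<.002
    if best is None or k.sum()>best.sum(): best=k
Q=P[best];ce=Q.mean(0);n=np.linalg.svd(Q-ce,full_matrices=False)[2][2];n*=np.sign(n[2])
print(len(P),len(Q),ce.round(4),n.round(4),np.degrees(np.arccos(n[2])),np.degrees(np.arctan2(-n[1],-n[0])))
h=cv2.cvtColor(a,cv2.COLOR_RGB2HSV); red=((h[...,0]<8)|(h[...,0]>172))&(h[...,1]>120)&m&(abs((C-ce)@n)<.004)
S=C[red]; sc=S.mean(0); sd=np.linalg.svd(S-sc,full_matrices=False)[2][0]; sd*=np.sign(sd[0])
t=(S-sc)@sd; print("stripe",len(S),sc.round(4),sd.round(4),t.min(),t.max(),"yaw",np.degrees(np.arctan2(sd[1],sd[0])),"low end",(sc+sd*np.percentile(t,1)).round(4))
```

```text
green [285 176  21  43 332] [ 0.51    0.069   0.1364  0.0568 -3.6138  0.0266]
green [343 216  21  32 193] [ 4.02400e-01 -1.21400e-01  9.71000e-02  3.99000e-02 -1.61707e+01
  1.51000e-02]
green [212 266  30  28 206] [2.37600e-01 2.85200e-01 9.79000e-02 4.27000e-02 4.91545e+01 1.44000e-02]
[ 0.4825092  -0.27399179  0.32334099] [-3.14114760e+00  1.37388945e-03 -3.09769063e+00] 3.05
backstop_top 0.72 [ 0.4386 -0.2568  0.1155]
deck 0.82 [ 0.4824 -0.2596  0.0546]
rack 0.58 [ 0.4953 -0.2582 -0.003 ]
14707 11688 [ 0.5567 -0.261   0.1077] [-0.5627  0.018   0.8265] 34.260606810047975 -1.8358017460537774
stripe 1410 [ 0.5584 -0.2601  0.1094] [ 0.8259 -0.0251  0.5633] -0.09001875185925028 0.09697766194213235 yaw -1.7392615388586308 low end [ 0.4861 -0.2579  0.0601]
```

View pics/w1.png

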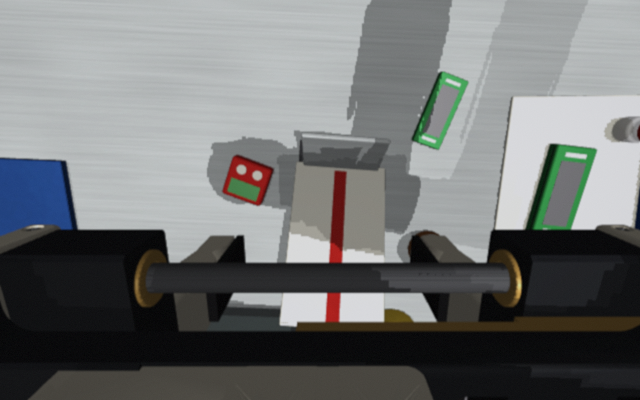

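Request:
drive_tool([
  [0.05, 0.833, 0, 0, 0, 0.0775],
  [0.05, 0.833, 0, 0, 0, 0.0775],
  [0.05, 0.833, 0, 0, 0, 0.0775],
  [0.05, 0.833, 0, 0, 0, 0.0775],
  [0.05, 0.833, 0, 0, 0, 0.0775],
])

```text
t: 3.92
eef_pos: [0.4909, -0.109, 0.3228]
ee_rot: [-3.142, 0.0, -3.058]
force: [0.7, 0.0, 0.3]
width: 0.0878
```

Request:
drive_tool([
  [0.05, 0.833, -0.3, 0, 0, 0.0775],
  [0.05, 0.833, -0.3, 0, 0, 0.0775],
  [0.05, 0.833, -0.3, 0, 0, 0.0775],
  [0.05, 0.833, -0.3, 0, 0, 0.0775],
  [0.05, 0.833, -0.3, 0, 0, 0.0775],
])

```text
t: 4.55
eef_pos: [0.5014, 0.0576, 0.2625]
ee_rot: [3.142, 0.001, -3.017]
force: [0.6, -0.7, -0.4]
width: 0.0876
```

Request:
drive_tool([
  [0.05, 0.833, -0.56, 0, 0, 0.0775],
  [0.05, 0.833, -0.56, 0, 0, 0.0775],
  [0.05, 0.833, -0.56, 0, 0, 0.0775],
  [0.05, 0.833, -0.56, 0, 0, 0.0775],
  [0.05, 0.833, -0.56, 0, 0, 0.0775],
])

```text
t: 5.18
eef_pos: [0.512, 0.2242, 0.1502]
ee_rot: [3.141, 0.001, -2.977]
force: [-0.0, 0.8, 0.7]
width: 0.0875
```

Run:
```python
from h import *
c=arm.get_calibration("wrist"); st=arm.get_state(); print(st["eef_pos"],np.degrees(st["ee_rot"]),st["q"].round(2),st["t"])
a,d=arm.grab_frame("wrist"); save("w2",a); C=cloud("wrist",d,c)
for r in arm.cut_out("case_long","wrist")[:1]:
    m=r["pixels"]&(d>0); print(r["score"],m.sum(),rect(C[m]))
```

```text
[0.51195625 0.22417744 0.15015061] [ 1.79991557e+02  3.06764785e-02 -1.70560032e+02] [ 0.76  0.23 -0.35  0.   -0.98 -2.17] 5.175
0.62 10057 [ 0.5039  0.2264  0.1457  0.0585 10.1188  0.0266]
```

View pics/w2.png

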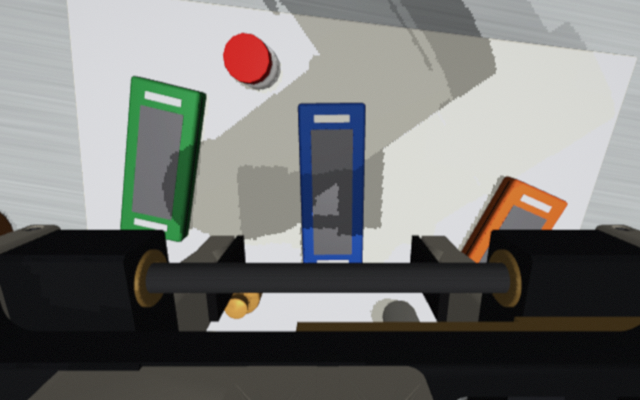

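The wrist view shows blue centred between the open fingers at (332,185), with the weight and vial clear of them. I'll descend and grip.

Request:
drive_tool([
  [0, 0.05, -0.9, 0, 0, 0],
  [0, 0, -0.9, 0, 0, 0],
  [0, 0, -0.8, 0, 0, 0],
  [0, 0, -0.6, 0, 0, 0],
  [0, 0, -0.3, 0, 0, 0],
])

```text
t: 5.9
eef_pos: [0.5115, 0.2248, 0.0098]
ee_rot: [-3.141, -0.001, -2.977]
force: [-0.2, -1.0, -0.4]
width: 0.0878
```

Request:
drive_tool([
  [0, 0, 0, 0, 0, 0],
  [0, 0, 0, 0, 0, 0],
  [0, 0, 0, 0, 0, 0],
  [0, 0, 0, 0, 0, 0],
  [0, 0, 0, 0, 0, 0],
], claw=0.5, newtons=30)

```text
t: 6.52
eef_pos: [0.512, 0.2269, 0.0115]
ee_rot: [3.141, 0.001, -2.975]
force: [-0.6, -0.1, 6.1]
width: 0.0576
```

Request:
drive_tool([
  [0, 0, 0.2, 0, 0, 0],
  [0, 0, 0.6, 0, 0, 0],
  [0, 0, 0.9, 0, 0, 0],
  [0, 0, 0.9, 0, 0, 0],
  [0, 0, 0.9, 0, 0, 0],
])

```text
t: 7.15
eef_pos: [0.511, 0.2261, 0.1519]
ee_rot: [-3.141, -0.001, -2.976]
force: [0.7, -0.4, -1.6]
width: 0.0581
```

Request:
drive_tool([
  [0, 0, 0.9, 0, 0, 0],
  [0, 0, 0.9, 0, 0, 0],
  [0, 0, 0.9, 0, 0, 0],
  [0, 0, 0.8, 0, 0, 0],
])

```text
t: 7.65
eef_pos: [0.511, 0.2262, 0.2922]
ee_rot: [3.141, 0.0, -2.975]
force: [1.5, -0.2, -2.0]
width: 0.0578
```

```bash
cat > plan.py <<'E'
from h import *
O=np.array([.4795,-.2577,.0555]); sl,yw=np.radians(34.2),np.radians(-1.75)
D=R.from_euler("ZY",[yw,-sl]).as_matrix()   # deck axes u,y,n in columns
Rp=R.from_matrix(D@np.diag([-1,1,-1]))      # tool x down-slope, z into the deck
def deck(x,y,z): return O+D@np.array([x,y,z])
def to(p=None,rot=None):
    s=arm.get_state(); r=R.from_euler("xyz",s["ee_rot"])
    v=np.zeros(3) if rot is None else np.degrees((rot*r.inv()).as_rotvec())/6
    t=np.zeros(3) if p is None else (np.array(p)-s["eef_pos"])/.04
    print("shift",t.round(2),"turn",v.round(2),"deck pos",(D.T@(s["eef_pos"]-O)).round(4),"rot err",v.round(2),"w",round(s["width"],4),"F",np.round(s["force"],1),"q",s["q"].round(2),"t",s["t"])
E
python3 -c "
from plan import *
print(D.round(3)); to(deck(.12,0,.12),Rp)"
```

```text
[[ 0.827  0.031 -0.562]
 [-0.025  1.     0.017]
 [ 0.562 -0.     0.827]]
shift [ 1.000e-02 -1.212e+01 -1.750e+00] turn [ 0.38 -5.7  -1.82] deck pos [0.1468 0.4846 0.1863] rot err [ 0.38 -5.7  -1.82] w 0.0578 F [ 1.5 -0.2 -2. ] q [ 0.77  0.13 -0.14 -0.   -1.3  -2.17] t 7.65
```

Request:
drive_tool([
  [0, -0.81, 0, 0.025, -0.38, -0.12],
  [0, -0.81, 0, 0.025, -0.38, -0.12],
  [0, -0.81, 0, 0.025, -0.38, -0.12],
  [0, -0.81, 0, 0.025, -0.38, -0.12],
  [0, -0.81, 0, 0.025, -0.38, -0.12],
])

```text
t: 8.28
eef_pos: [0.5107, 0.0632, 0.2906]
ee_rot: [-3.128, 0.2, -3.037]
force: [0.9, 0.9, -1.5]
width: 0.0578
```

Request:
drive_tool([
  [0, -0.81, 0, 0.025, -0.38, -0.12],
  [0, -0.81, 0, 0.025, -0.38, -0.12],
  [0, -0.81, 0, 0.025, -0.38, -0.12],
  [0, -0.81, 0, 0.025, -0.38, -0.12],
  [0, -0.81, 0, 0.025, -0.38, -0.12],
])

```text
t: 8.9
eef_pos: [0.5105, -0.0987, 0.2906]
ee_rot: [-3.126, 0.399, -3.1]
force: [0.3, 0.2, -1.5]
width: 0.0577
```

Request:
drive_tool([
  [0, -0.81, -0.2, 0.025, -0.38, -0.12],
  [0, -0.81, -0.3, 0.025, -0.38, -0.12],
  [0, -0.81, -0.4, 0.025, -0.38, -0.12],
  [0, -0.81, -0.4, 0.025, -0.38, -0.12],
  [0, -0.78, -0.45, 0.025, -0.38, -0.14],
])

```text
t: 9.52
eef_pos: [0.5106, -0.2591, 0.2202]
ee_rot: [-3.139, 0.598, 3.112]
force: [0.4, 0.2, -1.8]
width: 0.0578
```

Run:
```python
from plan import *
to(deck(.095,0,.0205),Rp)
c=arm.get_calibration("wrist"); a,d=arm.grab_frame("wrist"); save("w3",a); C=(cloud("wrist",d,c)-O)@D
for n in ["case_long","deck"]:
    for r in arm.cut_out(n,"wrist")[:1]:
        m=r["pixels"]&(d>0); print(n,r["score"],m.sum(),rect(C[m]),"x min",np.percentile(C[m][:,0],1))
h=cv2.cvtColor(a,cv2.COLOR_RGB2HSV); red=((h[...,0]<8)|(h[...,0]>172))&(h[...,1]>120)&(d>0)&(abs(C[...,2])<.006)&(abs(C[...,1])<.03)
print("stripe y,z",np.median(C[red],axis=0) if red.sum() else "none",red.sum())
b=(abs(C[...,1])<.045)&(abs(C[...,0])<.015)&(C[...,2]>.02)&(C[...,2]<.08)&(d>0)
print("backstop pts",b.sum(),np.percentile(C[b],[5,50,95],axis=0).round(4) if b.sum() else "")
```

```text
shift [ 0.9  -0.02 -2.36] turn [0.02 0.01 0.01] deck pos [ 0.1183 -0.0005  0.1187] rot err [0.02 0.01 0.01] w 0.0578 F [ 0.4  0.2 -1.8] q [-0.2  -0.07 -0.59 -0.21 -0.46 -1.24] t 9.525
case_long 0.63 24643 [ 0.0944 -0.001   0.1135  0.0584  0.3373  0.1338] x min 0.03869993225400837
deck 0.72 4530 [ 1.20000e-03 -1.29700e-01  6.15000e-02  4.95000e-02  7.58092e+01
 -4.46000e-02] x min -0.024794423627952845
stripe y,z [ 0.01707544  0.00014159 -0.00015863] 578
backstop pts 4412 [[-0.0043 -0.0405  0.0263]
 [ 0.0005  0.0004  0.0672]
 [ 0.0009  0.0406  0.0751]]
```

View pics/w3.png

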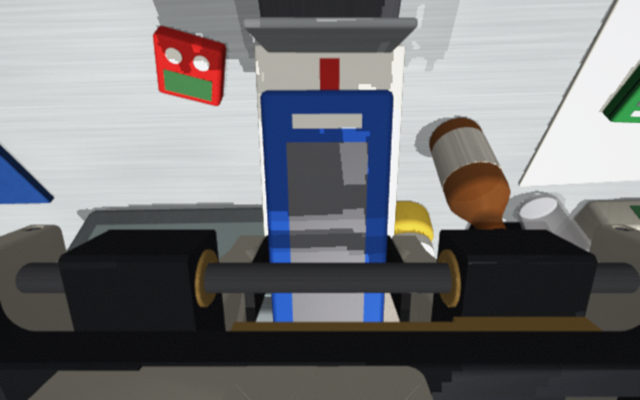

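Orange/amber/timer are clear. Blue is straight over the stripe (low end at row 92), and the deck model agrees within 1 mm. I'll lower it now.

Request:
drive_tool([
  [0.25, -0.003, -0.7, 0, 0, 0],
  [0.25, -0.003, -0.7, 0, 0, 0],
  [0.2, -0.003, -0.6, 0, 0, 0],
  [0.16, -0.003, -0.4, 0, 0, 0],
  [0.08, -0.003, -0.24, 0, 0, 0],
])

```text
t: 10.3
eef_pos: [0.5495, -0.258, 0.1147]
ee_rot: [-3.14, 0.597, 3.113]
force: [-0.4, 0.4, -0.9]
width: 0.0575
```

Request:
drive_tool([
  [0, 0, 0, 0, 0, 0],
  [-0.035, 0, -0.07, 0, 0, 0],
  [-0.035, 0, -0.07, 0, 0, 0],
  [-0.035, 0, -0.07, 0, 0, 0],
  [0, 0, 0, 0, 0, 0],
])

```text
t: 10.92
eef_pos: [0.5446, -0.2591, 0.1065]
ee_rot: [-3.14, 0.597, 3.111]
force: [-0.3, -0.2, -1.3]
width: 0.0576
```

```bash
python3 -c "
from plan import *
to(deck(.082,0,.005),Rp)
c=arm.get_calibration('wrist'); a,d=arm.grab_frame('wrist'); C=(cloud('wrist',d,c)-O)@D
m=arm.cut_out('case_long','wrist')[0]['pixels']&(d>0); print(rect(C[m]),np.percentile(C[m][:,0],1))"
```

```text
shift [-0.   -0.02 -0.02] turn [0.02 0.   0.01] deck pos [0.0825 0.0006 0.0056] rot err [0.02 0.   0.01] w 0.0576 F [-0.3 -0.2 -1.3] q [-0.22  0.16 -0.6  -0.42 -0.25 -1.01] t 10.925
[5.880e-02 3.000e-04 1.134e-01 5.850e-02 6.249e-01 2.070e-02] 0.0030092382647961264
```

Request:
drive_tool([
  [0, 0, -0.02, 0, 0, 0],
  [0, 0, -0.025, 0, 0, 0],
  [0, 0, 0, 0, 0, 0],
])

```text
t: 11.4
eef_pos: [0.545, -0.259, 0.1056]
ee_rot: [-3.139, 0.598, 3.112]
force: [-6.0, 1.1, 7.5]
width: 0.0577
```

```bash
python3 -c "
from plan import *
to(deck(.082,0,.005),Rp); print(D.T@arm.get_state()['force'])"
```

```text
shift [-0.01 -0.02  0.  ] turn [0.02 0.01 0.  ] deck pos [0.0823 0.0007 0.0046] rot err [0.02 0.01 0.  ] w 0.0577 F [-6.   1.1  7.5] q [-0.22  0.16 -0.59 -0.43 -0.25 -1.  ] t 11.4
[-0.75940247  0.89330948  9.53931289]
```

Request:
drive_tool([
  [-0.01, 0, -0.005, 0, 0, 0],
  [0, 0, 0, 0, 0, 0],
  [0, 0, 0, 0, 0, 0],
  [0, 0, 0, 0, 0, 0],
  [0, 0, 0, 0, 0, 0],
], claw=1)

```text
t: 12.02
eef_pos: [0.5445, -0.259, 0.1045]
ee_rot: [-3.139, 0.597, 3.112]
force: [-0.7, 0.5, 0.0]
width: 0.0876
```

Request:
drive_tool([
  [-0.1, 0, 0.15, 0, 0, 0],
  [-0.3, 0.01, 0.45, 0, 0, 0],
  [-0.5, 0.01, 0.74, 0, 0, 0],
  [-0.5, 0.01, 0.74, 0, 0, 0],
])

```text
t: 12.52
eef_pos: [0.4874, -0.2577, 0.1886]
ee_rot: [-3.139, 0.597, 3.112]
force: [0.9, -0.6, 1.0]
width: 0.0879
```

```bash
cat > chk.py <<'E'
from plan import *
import sys
def look(cs,mid=None):
    c=arm.get_calibration("wrist"); a,d=arm.grab_frame("wrist"); C=(cloud("wrist",d,c)-O)@D
    for n in cs:
        for r in arm.cut_out(n,"wrist")[:2]:
            m=r["pixels"]&(d>0)
            if m.sum()>300: print(n,round(r["score"],2),m.sum(),rect(C[m]),"low end",np.percentile(C[m][:,0],1).round(4))
    return a,d,C
E
python3 -c "
from chk import *
a,d,C=look(['case_long']); save('w4',a)
to([.510,.069,.22],R.from_euler('xyz',[np.pi,0,np.radians(-183.6)]))"
```

```text
case_long 0.63 11979 [0.0808 0.0005 0.1594 0.0581 0.2875 0.0197] low end 0.002
shift [0.55 8.18 0.71] turn [ 0.3   5.75 -0.31] deck pos [ 0.0837 -0.0002  0.1079] rot err [ 0.3   5.75 -0.31] w 0.0874 F [ 0.3 -0.6  0.8] q [-0.22 -0.06 -0.65 -0.26 -0.41 -1.17] t 12.625
```

Request:
drive_tool([
  [0.046, 0.4, 0.7, 0.025, 0.48, -0.026],
  [0.046, 0.6, 0.6, 0.025, 0.48, -0.026],
  [0.046, 0.7, 0.5, 0.025, 0.48, -0.026],
  [0.046, 0.7, 0.2, 0.025, 0.48, -0.026],
  [0.046, 0.7, 0, 0.025, 0.48, -0.026],
])

```text
t: 13.25
eef_pos: [0.4979, -0.1328, 0.2687]
ee_rot: [3.14, 0.346, 3.096]
force: [-0.5, 0.5, -0.4]
width: 0.0875
```

Request:
drive_tool([
  [0.046, 0.73, -0.3, 0.025, 0.48, -0.026],
  [0.046, 0.73, -0.4, 0.025, 0.48, -0.026],
  [0.046, 0.73, -0.4, 0.025, 0.48, -0.026],
  [0.046, 0.73, -0.4, 0.025, 0.48, -0.026],
  [0.046, 0.73, -0.4, 0.025, 0.48, -0.026],
])

```text
t: 13.88
eef_pos: [0.5068, 0.0133, 0.191]
ee_rot: [3.14, 0.092, 3.083]
force: [-0.0, -0.3, 0.5]
width: 0.0873
```

Request:
drive_tool([
  [0.046, 0.72, -0.4, 0.025, 0.48, -0.026],
  [0.046, 0.71, -0.4, 0.025, 0.48, -0.026],
  [0, 0, 0, 0, 0, 0],
])

```text
t: 14.25
eef_pos: [0.5107, 0.0707, 0.1578]
ee_rot: [-3.141, -0.01, 3.079]
force: [0.5, -0.6, -0.2]
width: 0.0877
```

Run:
```python
from chk import *
to([.510,.069,.01],R.from_euler('xyz',[np.pi,0,np.radians(-183.6)]))
c=arm.get_calibration("wrist"); a,d=arm.grab_frame("wrist"); save("w5",a); C=cloud("wrist",d,c)
for r in arm.cut_out("case_mid","wrist"):
    m=r["pixels"]&(d>0)
    if m.sum()>300: P=C[m]; P=P[abs(P[:,2]-.026)<.006]; print(r["score"],m.sum(),rect(P),"near end x",np.percentile(P[:,0],1))
```

```text
shift [-0.02 -0.04 -3.7 ] turn [-0.   -0.09  0.  ] deck pos [0.075  0.3292 0.0728] rot err [-0.   -0.09  0.  ] w 0.0877 F [ 0.5 -0.6 -0.2] q [ 0.51  0.16 -0.42 -0.01 -0.99 -2.15] t 14.25
  return _methods._mean(a, axis=axis, dtype=dtype,
  ret = ret.dtype.type(ret / rcount)
Traceback (most recent call last):
IndexError: index -1 is out of bounds for axis 0 with size 0
```

View pics/w5.png

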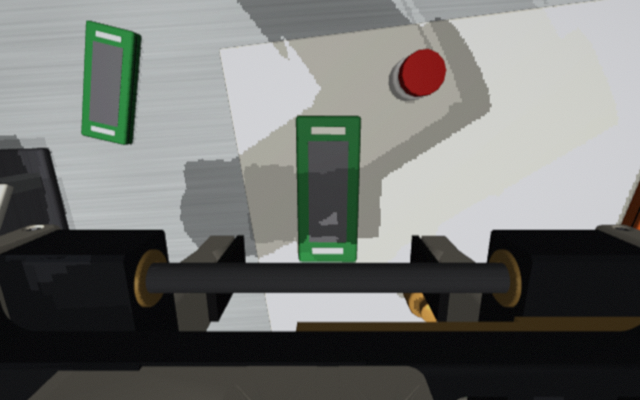

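Request:
drive_tool([
  [-0.02, -0.04, -0.9, 0, -0.09, 0],
  [0, 0, -0.9, 0, 0, 0],
  [0, 0, -0.9, 0, 0, 0],
  [0, 0, -0.6, 0, 0, 0],
  [0, 0, -0.37, 0, 0, 0],
])

```text
t: 14.98
eef_pos: [0.5094, 0.0671, 0.0125]
ee_rot: [3.14, 0.003, 3.077]
force: [-0.1, 0.3, -0.3]
width: 0.0874
```

Request:
drive_tool([
  [0, 0, 0, 0, 0, 0],
  [0, 0, 0, 0, 0, 0],
  [0, 0, 0, 0, 0, 0],
  [0, 0, 0, 0, 0, 0],
  [0, 0, 0, 0, 0, 0],
], claw=0.5, newtons=30)

```text
t: 15.6
eef_pos: [0.5105, 0.0683, 0.0139]
ee_rot: [3.139, 0.004, 3.078]
force: [-1.1, 1.5, 7.1]
width: 0.058
```

Request:
drive_tool([
  [0, 0, 0.2, 0, 0, 0],
  [0, 0, 0.6, 0, 0, 0],
  [0, 0, 0.9, 0, 0, 0],
  [0, 0, 0.9, 0, 0, 0],
  [0, 0, 0.9, 0, 0, 0],
])

```text
t: 16.23
eef_pos: [0.5091, 0.0676, 0.1543]
ee_rot: [3.14, 0.002, 3.077]
force: [0.9, 0.1, -1.8]
width: 0.0577
```

Request:
drive_tool([
  [0, 0, 0.9, 0, 0, 0],
  [0, 0, 0.9, 0, 0, 0],
  [0, 0, 0.9, 0, 0, 0],
  [0, 0, 0.8, 0, 0, 0],
])

```text
t: 16.73
eef_pos: [0.5091, 0.0676, 0.2945]
ee_rot: [3.14, 0.003, 3.077]
force: [-0.1, 0.8, -1.7]
width: 0.0576
```

```bash
python3 -c "
from chk import *
to(deck(.1,0,.12),Rp)"
```

```text
shift [-0.36 -8.14 -2.09] turn [-0.29 -5.67  0.31] deck pos [0.1506 0.326  0.1866] rot err [-0.29 -5.67  0.31] w 0.0576 F [-0.1  0.8 -1.7] q [ 0.51  0.05 -0.23 -0.   -1.29 -2.15] t 16.725
```

Request:
drive_tool([
  [-0.03, -0.68, 0, -0.024, -0.4725, 0.026],
  [-0.03, -0.68, 0, -0.024, -0.4725, 0.026],
  [-0.03, -0.68, 0, -0.024, -0.4725, 0.026],
  [-0.03, -0.68, 0, -0.024, -0.4725, 0.026],
  [-0.03, -0.68, 0, -0.024, -0.4725, 0.026],
])

```text
t: 17.35
eef_pos: [0.5028, -0.0691, 0.293]
ee_rot: [3.138, 0.251, 3.091]
force: [-0.5, 0.3, -1.5]
width: 0.0574
```

Request:
drive_tool([
  [-0.03, -0.68, 0, -0.024, -0.4725, 0.026],
  [-0.03, -0.68, 0, -0.024, -0.4725, 0.026],
  [-0.03, -0.68, -0.2, -0.024, -0.4725, 0.026],
  [-0.03, -0.68, -0.5, -0.024, -0.4725, 0.026],
  [-0.03, -0.68, -0.5, -0.024, -0.4725, 0.026],
])

```text
t: 17.98
eef_pos: [0.4966, -0.205, 0.2446]
ee_rot: [3.14, 0.5, 3.105]
force: [0.6, 0.4, -2.1]
width: 0.0577
```

Request:
drive_tool([
  [-0.03, -0.68, -0.5, -0.024, -0.4725, 0.026],
  [-0.03, -0.66, -0.39, -0.024, -0.4725, 0.026],
  [0, 0, 0, 0, 0, 0],
])

```text
t: 18.35
eef_pos: [0.4934, -0.259, 0.2074]
ee_rot: [3.14, 0.594, 3.107]
force: [-0.5, -0.1, -1.7]
width: 0.0578
```

```bash
python3 -c "
from chk import *
to(deck(.08,0,.035),Rp)
a,d,C=look(['case_mid']); save('w6',a)
h=cv2.cvtColor(a,cv2.COLOR_RGB2HSV); m=(h[...,0]>45)&(h[...,0]<80)&(h[...,1]>100)&(d>0)&(abs(C[...,1])<.06)&(C[...,2]>.08)
P=C[m]; P=P[abs(P[:,2]-np.median(P[:,2]))<.004]; print('col',rect(P),np.percentile(P[:,0],[.5,1,2]),np.percentile(P[:,1],[1,99]))"
```

```text
shift [ 0.81 -0.   -1.95] turn [-0.01 -0.03  0.03] deck pos [ 0.0969 -0.0009  0.1178] rot err [-0.01 -0.03  0.03] w 0.0578 F [-0.5 -0.1 -1.7] q [-0.21 -0.07 -0.62 -0.23 -0.45 -1.21] t 18.35
case_mid 0.82 707 [-5.56000e-02  1.22800e-01  4.18000e-02  1.14000e-02  8.58165e+01
 -1.14000e-02] low end -0.0608
case_mid 0.81 21379 [ 0.079  -0.0012  0.1054  0.0588 -0.1565  0.1307] low end 0.0268
col [ 0.0791 -0.0013  0.1049  0.0586  0.1109  0.1305] [0.02680395 0.02717479 0.02757652] [-0.02918157  0.0267223 ]
```

Request:
drive_tool([
  [0.21, 0, -0.5, 0, -0.03, 0.03],
  [0.21, 0, -0.5, 0, 0, 0],
  [0.2, 0.01, -0.48, 0, 0, 0],
  [0.13, 0.01, -0.32, 0, 0, 0],
  [0.06, 0, -0.15, 0, 0, 0],
])

```text
t: 19.08
eef_pos: [0.5281, -0.2563, 0.1311]
ee_rot: [-3.141, 0.6, 3.116]
force: [0.0, -0.4, -1.4]
width: 0.0575
```

Request:
drive_tool([
  [0, 0, 0, 0, 0, 0],
  [-0.03, 0, -0.07, 0, 0, 0],
  [-0.03, 0, -0.07, 0, 0, 0],
  [-0.025, 0, -0.07, 0, 0, 0],
  [0, 0, 0, 0, 0, 0],
])

```text
t: 19.7
eef_pos: [0.5241, -0.257, 0.1228]
ee_rot: [-3.141, 0.6, 3.114]
force: [-0.4, -0.8, -1.4]
width: 0.0575
```

```bash
python3 -c "
from chk import *
to(deck(.0715,0,.027),Rp); print(D.T@arm.get_state()['force'])
look(['case_mid'])"
```

```text
shift [-0.02 -0.05 -0.12] turn [ 0.    0.03 -0.03] deck pos [0.0747 0.002  0.0306] rot err [ 0.    0.03 -0.03] w 0.0575 F [-0.4 -0.8 -1.4] q [-0.22  0.1  -0.62 -0.41 -0.28 -1.02] t 19.7
[-1.07793974 -0.78656089 -0.99041042]
case_mid 0.9 846 [-5.25000e-02  1.24200e-01  4.06000e-02  8.50000e-03  8.95127e+01
 -1.30000e-02] low end -0.0578
case_mid 0.85 21139 [0.0566 0.0017 0.1051 0.0584 0.1754 0.0433] low end 0.0046
```

Request:
drive_tool([
  [-0.01, -0.02, -0.03, 0, 0.03, -0.03],
  [-0.01, -0.02, -0.03, 0, 0, 0],
  [0, 0, -0.03, 0, 0, 0],
  [0, 0, -0.015, 0, 0, 0],
  [0, 0, 0, 0, 0, 0],
])

```text
t: 20.42
eef_pos: [0.5235, -0.2586, 0.1187]
ee_rot: [-3.141, 0.597, 3.112]
force: [-0.1, 0.0, -1.5]
width: 0.0575
```

```bash
python3 -c "
from chk import *
to(deck(.0715,0,.027),Rp); print(D.T@arm.get_state()['force'])
look(['case_mid'])"
```

```text
shift [-0.   -0.01 -0.02] turn [ 0.  0. -0.] deck pos [0.0719 0.0005 0.0275] rot err [ 0.  0. -0.] w 0.0575 F [-0.1  0.  -1.5] q [-0.23  0.11 -0.62 -0.41 -0.28 -1.01] t 20.425
[-0.93946743  0.03319225 -1.14225729]
case_mid 0.69 1061 [-5.43000e-02  1.23100e-01  4.23000e-02  9.20000e-03  8.72218e+01
 -1.22000e-02] low end -0.058
case_mid 0.6 21152 [ 0.054   0.0002  0.1055  0.0583 -0.1404  0.0403] low end 0.0018
```

Pressing lightly on blue, about 1 mm further along −n.

Request:
drive_tool([
  [0.01, 0, -0.015, 0, 0, 0],
  [0.005, 0, -0.01, 0, 0, 0],
  [0, 0, 0, 0, 0, 0],
])

```text
t: 20.9
eef_pos: [0.5239, -0.2586, 0.1183]
ee_rot: [-3.141, 0.598, 3.112]
force: [-7.0, 1.8, 7.4]
width: 0.0581
```

```bash
python3 -c "
from chk import *
to(deck(.0715,0,.027),Rp); print(D.T@arm.get_state()['force'])"
```

```text
shift [-0.01 -0.01 -0.01] turn [ 0.01  0.01 -0.  ] deck pos [0.072  0.0005 0.027 ] rot err [ 0.01  0.01 -0.  ] w 0.0581 F [-7.   1.8  7.4] q [-0.23  0.11 -0.62 -0.41 -0.28 -1.01] t 20.9
[-1.68635402  1.53631121 10.03801735]
```

Contact is at 10 N. I'll release and retreat along the deck normal.

Request:
drive_tool([
  [0, 0, 0, 0, 0, 0],
  [0, 0, 0, 0, 0, 0],
  [0, 0, 0, 0, 0, 0],
  [0, 0, 0, 0, 0, 0],
  [0, 0, 0, 0, 0, 0],
], claw=1)

```text
t: 21.52
eef_pos: [0.5242, -0.2586, 0.1177]
ee_rot: [-3.141, 0.597, 3.112]
force: [0.3, 0.3, -0.0]
width: 0.0874
```

Request:
drive_tool([
  [-0.1, 0, 0.15, 0, 0, 0],
  [-0.3, 0.01, 0.45, 0, 0, 0],
  [-0.5, 0.01, 0.74, 0, 0, 0],
  [-0.4, 0.01, 0.74, 0, 0, 0],
])

```text
t: 22.02
eef_pos: [0.471, -0.2573, 0.2018]
ee_rot: [-3.141, 0.597, 3.112]
force: [-0.0, 0.9, 0.1]
width: 0.0875
```

```bash
python3 -c "
from chk import *
a,d,C=look(['case_mid','case_long']); save('w7',a)
to([.5353,.3989,.16],R.from_euler('xyz',[np.pi,0,np.radians(-193.7)]))"
```

```text
case_mid 0.83 2473 [-6.74000e-02  1.27000e-01  4.71000e-02  2.85000e-02  8.61671e+01
 -3.90000e-03] low end -0.08
case_mid 0.78 11042 [ 6.190e-02  1.000e-04  1.225e-01  5.810e-02 -1.193e-01  3.970e-02] low end 0.0021
case_long 0.7 769 [ 1.92200e-01  1.04700e-01  3.93000e-02  2.28000e-02 -6.61946e+01
 -1.54700e-01] low end 0.0437
case_long 0.54 19555 [ 0.0937  0.0004  0.2147  0.1202 -0.2208 -0.0008] low end -0.0521
shift [ 1.58 16.41 -1.09] turn [ 0.79  5.7  -1.94] deck pos [ 7.710e-02 -1.000e-04  1.265e-01] rot err [ 0.79  5.7  -1.94] w 0.0876 F [-0.8 -0.1 -1. ] q [-0.23 -0.1  -0.65 -0.26 -0.45 -1.17] t 22.175
```

View pics/w7.png

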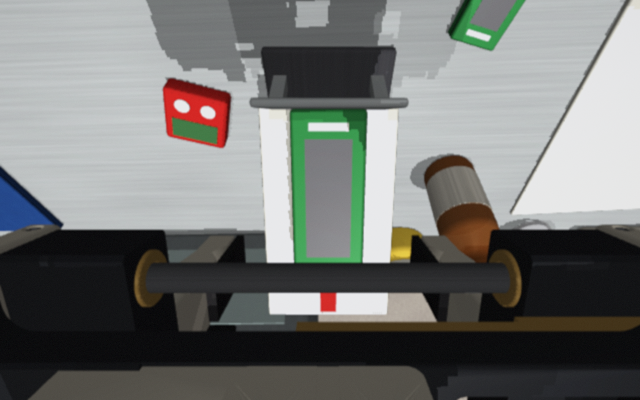

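The view shows green straight on the stripe against the backstop, at (328,185), and nothing disturbed. Next is orange.

Request:
drive_tool([
  [0.072, 0.5, 0.7, 0.036, 0.26, -0.088],
  [0.072, 0.7, 0.6, 0.036, 0.26, -0.088],
  [0.072, 0.75, 0.5, 0.036, 0.26, -0.088],
  [0.072, 0.75, 0.2, 0.036, 0.26, -0.088],
  [0.072, 0.75, 0, 0.036, 0.26, -0.088],
])

```text
t: 22.8
eef_pos: [0.4867, -0.1182, 0.2812]
ee_rot: [3.129, 0.46, 3.059]
force: [0.0, -0.2, -0.1]
width: 0.0874
```

Request:
drive_tool([
  [0.072, 0.76, 0, 0.036, 0.26, -0.088],
  [0.072, 0.76, 0, 0.036, 0.26, -0.088],
  [0.072, 0.76, 0, 0.036, 0.26, -0.088],
  [0.072, 0.76, 0, 0.036, 0.26, -0.088],
  [0.072, 0.76, 0, 0.036, 0.26, -0.088],
])

```text
t: 23.42
eef_pos: [0.5008, 0.0339, 0.2801]
ee_rot: [3.125, 0.321, 3.011]
force: [0.2, -0.9, -0.5]
width: 0.0877
```

Request:
drive_tool([
  [0.072, 0.76, 0, 0.036, 0.26, -0.088],
  [0.072, 0.76, 0, 0.036, 0.26, -0.088],
  [0.072, 0.76, 0, 0.036, 0.26, -0.088],
  [0.072, 0.76, 0, 0.036, 0.26, -0.088],
  [0.072, 0.76, 0, 0.036, 0.26, -0.088],
])

```text
t: 24.05
eef_pos: [0.5152, 0.1859, 0.2799]
ee_rot: [3.128, 0.183, 2.966]
force: [0.4, 0.9, 0.4]
width: 0.0878
```

Request:
drive_tool([
  [0.072, 0.76, -0.2, 0.036, 0.26, -0.088],
  [0.072, 0.76, -0.3, 0.036, 0.26, -0.088],
  [0.072, 0.76, -0.4, 0.036, 0.26, -0.088],
  [0.072, 0.76, -0.4, 0.036, 0.26, -0.088],
  [0.072, 0.76, -0.6, 0.036, 0.26, -0.088],
])

```text
t: 24.68
eef_pos: [0.5299, 0.338, 0.2036]
ee_rot: [3.136, 0.047, 2.92]
force: [0.2, 0.3, 0.5]
width: 0.0879
```

Request:
drive_tool([
  [0.07, 0.76, -0.6, 0.036, 0.26, -0.088],
  [0.07, 0.76, -0.6, 0.036, 0.26, -0.088],
  [0, 0, 0, 0, 0, 0],
])

```text
t: 25.05
eef_pos: [0.5345, 0.3981, 0.1523]
ee_rot: [-3.137, -0.01, 2.902]
force: [-0.1, -1.0, -0.6]
width: 0.0875
```

Run:
```python
from chk import *
to([.5353,.3989,.0115],R.from_euler('xyz',[np.pi,0,np.radians(-193.7)]))
c=arm.get_calibration("wrist"); a,d=arm.grab_frame("wrist"); save("w8",a); C=cloud("wrist",d,c)
h=cv2.cvtColor(a,cv2.COLOR_RGB2HSV); m=(h[...,0]<16)&(h[...,0]>5)&(h[...,1]>150)&(d>0)&(abs(C[...,2]-.026)<.004); P=C[m]
ax=np.array([np.cos(np.radians(-13.7)),np.sin(np.radians(-13.7))]); t=P[:,:2]@ax; e=P[:,:2]@np.array([-ax[1],ax[0]])
c0=np.array([.5353,.3989]); print(m.sum(),rect(P),"near end->centre along",np.percentile(t,.5)+.06-c0@ax,"across",np.percentile(e,[1,99])-c0@[-ax[1],ax[0]])
```

```text
shift [ 0.02  0.02 -3.52] turn [ 0.02 -0.1   0.  ] deck pos [0.0833 0.6572 0.0604] rot err [ 0.02 -0.1   0.  ] w 0.0875 F [-0.1 -1.  -0.6] q [ 0.93  0.4  -0.09 -0.01 -1.08 -2.73] t 25.05
3982 [  0.5336   0.4005   0.1174   0.0566 -13.7639   0.0265] near end->centre along -0.000671413431900636 across [-0.02665364  0.02907729]
```

View pics/w8.png

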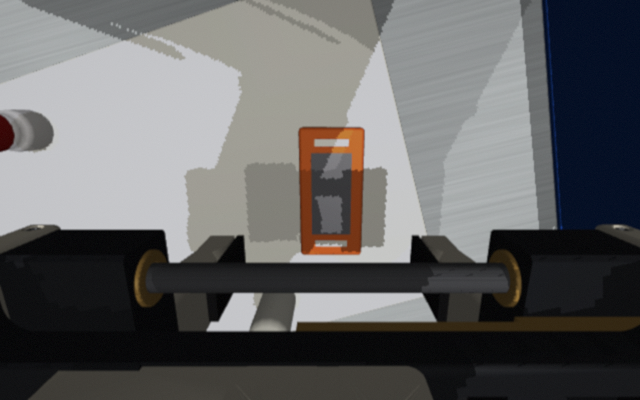

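Orange is centred between the fingers at (332,190). The vial, at (272,310), is beyond the body's reach.

Request:
drive_tool([
  [0.02, 0.04, -0.9, 0.02, -0.1, 0],
  [0, 0, -0.9, 0, 0, 0],
  [0, 0, -0.8, 0, 0, 0],
  [0, 0, -0.6, 0, 0, 0],
  [0, 0, -0.3, 0, 0, 0],
])

```text
t: 25.72
eef_pos: [0.5358, 0.3981, 0.0162]
ee_rot: [3.137, 0.003, 2.902]
force: [-0.5, 0.2, 0.5]
width: 0.0874
```

Request:
drive_tool([
  [0, 0, 0, 0, 0, 0],
  [0, 0, 0, 0, 0, 0],
  [0, 0, 0, 0, 0, 0],
  [0, 0, 0, 0, 0, 0],
  [0, 0, 0, 0, 0, 0],
], claw=0.5, newtons=30)

```text
t: 26.35
eef_pos: [0.5366, 0.3996, 0.018]
ee_rot: [3.135, 0.004, 2.902]
force: [-0.8, 0.1, 7.0]
width: 0.0575
```

Request:
drive_tool([
  [0, 0, 0.2, 0, 0, 0],
  [0, 0, 0.6, 0, 0, 0],
  [0, 0, 0.9, 0, 0, 0],
  [0, 0, 0.9, 0, 0, 0],
  [0, 0, 0.9, 0, 0, 0],
])

```text
t: 26.98
eef_pos: [0.5358, 0.3987, 0.158]
ee_rot: [3.137, 0.003, 2.902]
force: [1.1, 0.6, -1.7]
width: 0.0573
```

Request:
drive_tool([
  [0, 0, 0.9, 0, 0, 0],
  [0, 0, 0.9, 0, 0, 0],
  [0, 0, 0.9, 0, 0, 0],
  [0, 0, 0.8, 0, 0, 0],
])

```text
t: 27.48
eef_pos: [0.5358, 0.3987, 0.2984]
ee_rot: [3.136, 0.003, 2.902]
force: [0.7, 0.2, -1.3]
width: 0.0575
```

```bash
python3 -c "
from chk import *
to(deck(.09,0,.13),Rp)"
```

```text
shift [ -1.37 -16.41  -2.12] turn [-0.82 -5.62  1.92] deck pos [0.1665 0.6578 0.1805] rot err [-0.82 -5.62  1.92] w 0.0575 F [ 0.7  0.2 -1.3] q [ 0.93  0.31  0.1   0.   -1.36 -2.74] t 27.475
```

Request:
drive_tool([
  [-0.062, -0.5, 0, -0.037, -0.255, 0.087],
  [-0.062, -0.7, 0, -0.037, -0.255, 0.087],
  [-0.062, -0.76, 0, -0.037, -0.255, 0.087],
  [-0.062, -0.76, 0, -0.037, -0.255, 0.087],
  [-0.062, -0.76, 0, -0.037, -0.255, 0.087],
])

```text
t: 28.1
eef_pos: [0.5231, 0.2585, 0.2968]
ee_rot: [3.127, 0.138, 2.947]
force: [0.4, -0.4, -0.6]
width: 0.0574
```

Request:
drive_tool([
  [-0.062, -0.76, 0, -0.037, -0.255, 0.087],
  [-0.062, -0.76, 0, -0.037, -0.255, 0.087],
  [-0.062, -0.76, 0, -0.037, -0.255, 0.087],
  [-0.062, -0.76, 0, -0.037, -0.255, 0.087],
  [-0.062, -0.76, 0, -0.037, -0.255, 0.087],
])

```text
t: 28.72
eef_pos: [0.5106, 0.1065, 0.2969]
ee_rot: [3.122, 0.273, 2.992]
force: [-0.0, 0.0, -2.2]
width: 0.0579
```

Request:
drive_tool([
  [-0.062, -0.76, 0, -0.037, -0.255, 0.087],
  [-0.062, -0.76, 0, -0.037, -0.255, 0.087],
  [-0.062, -0.76, 0, -0.037, -0.255, 0.087],
  [-0.062, -0.76, 0, -0.037, -0.255, 0.087],
  [-0.062, -0.76, 0, -0.037, -0.255, 0.087],
])

```text
t: 29.35
eef_pos: [0.498, -0.0454, 0.2969]
ee_rot: [3.125, 0.408, 3.038]
force: [0.8, 0.2, -1.6]
width: 0.0575
```

Request:
drive_tool([
  [-0.062, -0.76, 0, -0.037, -0.255, 0.087],
  [-0.062, -0.76, 0, -0.037, -0.255, 0.087],
  [-0.062, -0.76, -0.2, -0.037, -0.255, 0.087],
  [-0.062, -0.76, -0.4, -0.037, -0.255, 0.087],
  [-0.062, -0.76, -0.5, -0.037, -0.255, 0.087],
])

```text
t: 29.98
eef_pos: [0.4857, -0.1972, 0.2529]
ee_rot: [3.135, 0.544, 3.089]
force: [0.2, -0.8, -1.8]
width: 0.0576
```

Request:
drive_tool([
  [-0.062, -0.76, -0.5, -0.037, -0.255, 0.087],
  [-0.062, -0.76, -0.5, -0.037, -0.255, 0.087],
  [0, 0, 0, 0, 0, 0],
])

```text
t: 30.35
eef_pos: [0.4799, -0.2587, 0.2109]
ee_rot: [3.139, 0.592, 3.105]
force: [0.5, -0.1, -1.3]
width: 0.0577
```

```bash
python3 -c "
from chk import *
to(deck(.07,0,.06),Rp)
look(['case_short','case_mid'])"
```

```text
shift [ 0.6   0.01 -1.66] turn [-0.02 -0.04  0.05] deck pos [ 0.0876 -0.001   0.1283] rot err [-0.02 -0.04  0.05] w 0.0577 F [ 0.5 -0.1 -1.3] q [-0.22 -0.1  -0.63 -0.24 -0.47 -1.21] t 30.35
case_short 0.45 4678 [ 1.02600e-01  1.40100e-01  6.56000e-02  3.87000e-02 -5.77231e+01
 -4.62000e-02] low end 0.0537
case_short 0.18 572 [ 1.90000e-01  1.28800e-01  6.96000e-02  2.45000e-02  6.16626e+01
 -1.66800e-01] low end 0.171
case_mid 0.89 2947 [1.42000e-02 2.00000e-04 5.80000e-02 2.75000e-02 8.97001e+01 3.95000e-02] low end 0.0013
case_mid 0.76 1607 [-6.08000e-02  1.25100e-01  4.53000e-02  2.26000e-02  8.51021e+01
 -7.80000e-03] low end -0.071
```

```bash
cat > org.py <<'E'
from chk import *
def org():
    c=arm.get_calibration("wrist"); a,d=arm.grab_frame("wrist"); C=(cloud("wrist",d,c)-O)@D; s=arm.get_state()
    T=D.T@(s["eef_pos"]-O)
    h=cv2.cvtColor(a,cv2.COLOR_RGB2HSV); m=(h[...,0]<18)&(h[...,0]>3)&(h[...,1]>140)&(d>0)&(abs(C[...,1])<.04)&(C[...,2]>.02)&(C[...,0]<.12)
    P=C[m]; P=P[abs(P[:,2]-np.median(P[:,2]))<.004]
    print("orange",len(P),rect(P),"low",np.percentile(P[:,0],.5).round(4),"y",np.percentile(P[:,1],[1,99]).round(4),"tcp",T.round(4))
    return a
E
python3 -c "
from org import *
save('w9',org())"
```

```text
orange 8874 [0.0738 0.0006 0.0924 0.0582 0.0103 0.1381] low 0.0277 y [-0.0274  0.0285] tcp [0.0905 0.0013 0.1296]
```

View pics/w9.png

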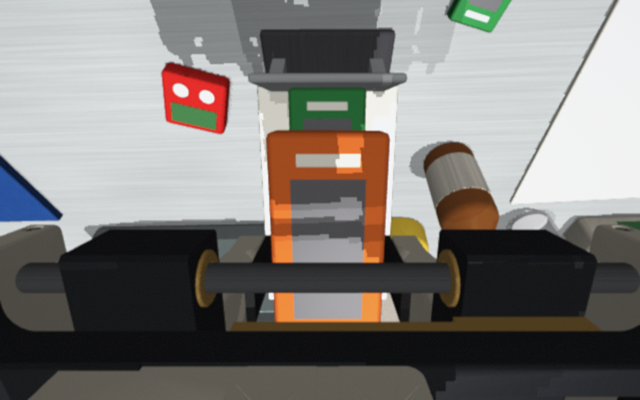

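Orange is straight above green, with its low end at row 132 and green's at row 90. I'll lower it near the stack and re-measure.

Request:
drive_tool([
  [0.17, 0, -0.48, -0.02, -0.04, 0.05],
  [0.17, -0.01, -0.48, 0, 0, 0],
  [0.14, -0.01, -0.4, 0, 0, 0],
  [0.08, -0.01, -0.22, 0, 0, 0],
  [0.04, 0, -0.1, 0, 0, 0],
])

```text
t: 31.18
eef_pos: [0.5059, -0.2579, 0.1455]
ee_rot: [-3.14, 0.6, 3.117]
force: [-0.7, 0.6, -1.7]
width: 0.0576
```

Request:
drive_tool([
  [0, 0, 0, 0, 0, 0],
  [0, 0, 0, 0, 0, 0],
])

```text
t: 31.42
eef_pos: [0.5057, -0.2583, 0.1463]
ee_rot: [-3.139, 0.601, 3.117]
force: [-0.5, 0.4, -1.9]
width: 0.0577
```

```bash
python3 -c "
from org import *
org(); to(deck(.0645,0,.053),Rp)"
```

```text
orange 9396 [ 6.040e-02 -2.000e-04  1.007e-01  5.860e-02  2.985e-01  6.880e-02] low 0.0101 y [-0.0283  0.0278] tcp [0.0727 0.0002 0.0604]
shift [-0.07 -0.   -0.27] turn [ 0.02  0.04 -0.04] deck pos [0.0727 0.0002 0.0604] rot err [ 0.02  0.04 -0.04] w 0.058 F [-0.3  0.6 -1.6] q [-0.23  0.04 -0.64 -0.36 -0.32 -1.06] t 31.475
```

Request:
drive_tool([
  [-0.02, 0, -0.08, 0.02, 0.04, -0.04],
  [-0.02, 0, -0.08, 0, 0, 0],
  [-0.02, 0, -0.06, 0, 0, 0],
  [-0.01, 0, -0.05, 0, 0, 0],
  [0, 0, 0, 0, 0, 0],
])

```text
t: 32.1
eef_pos: [0.5027, -0.2582, 0.1347]
ee_rot: [3.141, 0.595, 3.111]
force: [-0.5, -0.4, -2.0]
width: 0.0579
```

```bash
python3 -c "
from org import *
org(); to(deck(.0645,0,.0515),Rp); print(D.T@arm.get_state()['force'])"
```

```text
orange 9173 [ 5.150e-02 -1.000e-04  9.960e-02  5.840e-02 -3.954e-01  6.110e-02] low 0.002 y [-0.0282  0.0279] tcp [0.0639 0.0002 0.0526]
shift [ 0.03 -0.01 -0.01] turn [-0.   -0.01 -0.  ] deck pos [0.0639 0.0002 0.0526] rot err [-0.   -0.01 -0.  ] w 0.0576 F [-1.3  0.2 -1.1] q [-0.23  0.05 -0.64 -0.38 -0.31 -1.04] t 32.15
[-1.71821494  0.1579311  -0.16891497]
```

Request:
drive_tool([
  [0.012, 0, -0.018, 0, 0, 0],
  [0.008, 0, -0.012, 0, 0, 0],
  [0, 0, 0, 0, 0, 0],
])

```text
t: 32.52
eef_pos: [0.5036, -0.2582, 0.1339]
ee_rot: [3.141, 0.596, 3.111]
force: [-0.6, 0.1, -0.8]
width: 0.0579
```

```bash
python3 -c "
from org import *
org(); to(deck(.0645,0,.0515),Rp); print(D.T@arm.get_state()['force'])"
```

```text
orange 9230 [ 0.0517 -0.      0.0999  0.0584 -0.2498  0.0597] low 0.0018 y [-0.0281  0.0279] tcp [0.064  0.0003 0.0513]
shift [ 0.01 -0.01  0.01] turn [-0.   -0.01 -0.  ] deck pos [0.064  0.0003 0.0513] rot err [-0.   -0.01 -0.  ] w 0.0573 F [-0.5  0.6 -0.8] q [-0.23  0.05 -0.64 -0.38 -0.31 -1.04] t 32.575
[-0.93296422  0.61708716 -0.36043089]
```

Just touching. Pressing a little more, then releasing.

Request:
drive_tool([
  [0.007, 0, -0.01, 0, 0, 0],
  [0, 0, 0, 0, 0, 0],
])

```text
t: 32.83
eef_pos: [0.5036, -0.2582, 0.1337]
ee_rot: [3.141, 0.596, 3.111]
force: [-5.8, 0.5, 4.5]
width: 0.0574
```

Request:
drive_tool([
  [0, 0, 0, 0, 0, 0],
  [0, 0, 0, 0, 0, 0],
  [0, 0, 0, 0, 0, 0],
  [0, 0, 0, 0, 0, 0],
  [0, 0, 0, 0, 0, 0],
], claw=1)

```text
t: 33.45
eef_pos: [0.5039, -0.2582, 0.1333]
ee_rot: [3.141, 0.596, 3.111]
force: [0.8, 0.0, 0.2]
width: 0.0873
```

Request:
drive_tool([
  [-0.1, 0, 0.15, 0, 0, 0],
  [-0.3, 0.01, 0.45, 0, 0, 0],
  [-0.4, 0.01, 0.74, 0, 0, 0],
  [-0.3, 0.01, 0.74, 0, 0, 0],
  [0, 0, 0.5, 0, 0, 0],
])

```text
t: 34.08
eef_pos: [0.459, -0.2571, 0.2387]
ee_rot: [-3.141, 0.598, 3.111]
force: [0.3, -0.4, 0.2]
width: 0.0875
```

Run:
```python
from org import *
save("w10",org()); to()
a,d=arm.grab_frame("side"); C=(cloud("side",d)-O)@D
h=cv2.cvtColor(a,cv2.COLOR_RGB2HSV); near=(d>0)&(abs(C[...,1])<.05)&(C[...,0]>-.02)&(C[...,0]<.22)&(C[...,2]>-.01)&(C[...,2]<.08)
for n,lo,hi in(("orange",3,18),("green",45,80),("blue",100,125)):
    m=near&(h[...,0]>=lo)&(h[...,0]<=hi)&(h[...,1]>110)
    if m.sum(): print(n,m.sum(),np.percentile(C[m],[2,50,98],axis=0).round(4).tolist())
v,u=np.where(near); save("side2",cv2.resize(a[max(v.min()-30,0):v.max()+30,max(u.min()-40,0):u.max()+40],None,fx=4,fy=4)[:600,:800])
```

```text
orange 4932 [ 0.0607 -0.0003  0.1182  0.0567  0.0652  0.0595] low 0.0017 y [-0.0281  0.0277] tcp [ 0.0888 -0.0006  0.1646]
shift [0. 0. 0.] turn [0. 0. 0.] deck pos [ 0.0888 -0.0006  0.1646] rot err [0. 0. 0.] w 0.0878 F [ 1.2 -0.5  2.8] q [-0.23 -0.17 -0.62 -0.22 -0.54 -1.22] t 34.125
orange 386 [[0.0036, -0.0249, 0.0418], [0.0671, 0.0249, 0.0561], [0.1189, 0.0325, 0.0612]]
green 1 [[0.1347, -0.0113, 0.0343], [0.1347, -0.0113, 0.0343], [0.1347, -0.0113, 0.0343]]
blue 51 [[0.1391, -0.0186, 0.0114], [0.1529, 0.0216, 0.0176], [0.1581, 0.0338, 0.0231]]
```

View pics/side2.png

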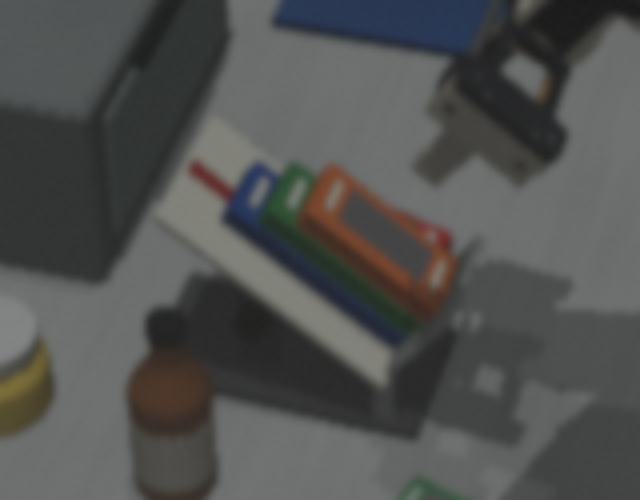

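View pics/w10.png

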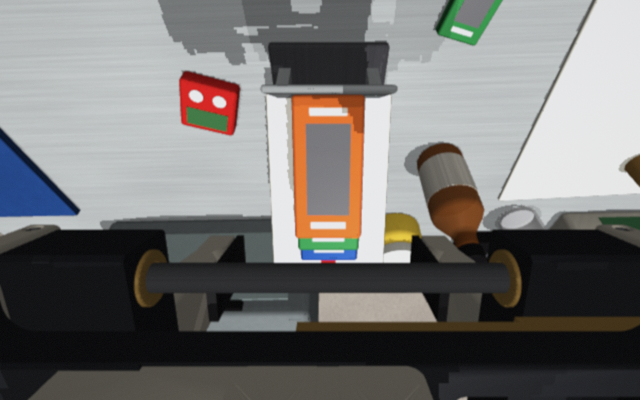

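The stack is neat, straight and against the backstop, with the gripper clear. Handing in.

```bash
python3 -c "
from org import *
org(); print(arm.job_done(), arm.get_state()['t'])"
```

```text
orange 5024 [ 0.0605 -0.0002  0.1178  0.0569  0.1793  0.0595] low 0.0017 y [-0.0281  0.0277] tcp [0.0865 0.     0.162 ]
the job is handed in; nothing more can be done
the job is handed in; nothing more can be done
```

The blue, green and orange cases are stacked on the rack with lids up, straight along the stripe and against the backstop. I handed the job in at about 34 s of the 72 s allowed; it reports no verdict.

| Case | Centre up the slope (needed) | Off the stripe | Top above the deck (expected) |
|---|---|---|---|
| Blue | 80.8 mm (77–85) | 0.5 mm | 19.7 mm (20) |
| Green | about 72 mm (67–75) | 0.1 mm | 39.7 mm (40) |
| Orange | about 61–62 mm (57–65) | 0.2 mm | 59.5 mm (60) |

- **When measured:** the orange figures are from the last look before hand-in. The blue and green figures are from just after each was released. Green's and orange's centres are worked out from their lower ends, about 1.7 mm from the backstop.
- **Straightness:** each case lies within about 0.3 degrees of the stripe.
- **Forces:** each case was pressed down with at most about 10 N before release.
- **After stacking:** the final side and wrist pictures show all three cases flat in the right order, the gripper clear, and no bystander in view visibly moved. The vial, pot and weight were not checked again after the last pick.
- **Checks that failed:** `case_short` was mistaken for the amber bottle once, so I measured orange by colour and depth instead. In the last side picture only one green pixel was picked up, so green's final position rests on its own measurement and the pictures. The arm's position readings varied by 2–3 mm while it hovered, so I re-measured orange just before setting it down.

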